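# Fit the probe sleeve and hold the heater lid at its vent pointer

### The job

Get the dry-block heater ready for a vented temperature check: pick the one metal sleeve from the grey tray that fits the heater's well snugly (not the loose thin one, not the thick one), stand it fully home in the well and let go of it. Then lift the sprung lid by its handle until the lid lies parallel with the pointer beside it, within a few degrees, and finish while still holding it there, because it snaps shut if released. Leave the pointer, the other two sleeves and the timer, vial and beaker where they are.

Things in the scene. Friction and masses are not known exactly. Their poses are not given: they have to be found in the camera images.
- heater: White dry-block heater fixed to the bench, 220 (x) x 260 (y) x 100 mm high. Origin: centre of its underside; z up; its front (control panel) faces its own -x, to the robot. The lid covers its +y part; the flat deck on its -y part, 100 mm above the bench, has the well. A thin steel guide arc stands beside the lid's +y edge (124 mm to +y of the heater's middle), up to 270 mm above the bench.
- well (a point): Centre of the mouth of the round vertical well in the deck, 100 mm above the bench, at (0, -80, 100) mm in the heater's frame. The hole is 26.5 mm in diameter, 35 mm deep, with a flat floor and a 1 mm chamfer, its mouth ringed by a thin dark line. Axes as the heater's.
- lid (a joint): Angle of the lid in rad: 0 shut (level, as at the start), grows as its front edge rises, stop at 1.4. Hinge line: along the heater's y, at x = 100, z = 100 mm in the heater's frame (lid's middle at y = 40). A spring always pulls it shut: 0.45 N m when shut plus 0.9 N m per rad; with the lid's 0.3 kg that is about 4 to 8 N at the handle. The grey lid is 190 x 145 x 12 mm.
- lid_handle (a point): Centre of the lid's black handle, a barrel 36 mm long along the hinge direction, 20 mm in diameter, on one central 12 mm stem, 34 mm above the lid's top face. Moves with the lid: at (-170, 0, 47) mm from the hinge in the lid's frame; lid shut: (-70, 40, 147) mm in the heater's frame. Axes: x along the lid towards the hinge, y along the hinge, z out of the lid's top.
- pointer (a joint): Angle of the set pointer in rad, measured exactly like the lid's: 0 level, grows as its front end rises. Between 0.45 and 0.85, different each time, held by friction, not to be moved. The lid is at the mark when both angles are equal.
- pointer_tip (a point): Middle of the pointer strip at its black tab, near the front end. The pointer is a flat steel strip 205 mm long, 8 mm high, just beside the lid's +y edge (118 mm to +y of the heater's middle); its axis is parallel with the lid's hinge, 7 mm above it, and 197 mm from this point. Axes: x along the strip towards its axis, y along the axis.
- tray: Shallow grey plastic tray fixed on the bench, 110 (x) x 270 (y) mm, walls 14 mm high and 4 mm thick, floor about 4 mm thick. Origin: centre of its underside. The three sleeves stand in it in a row along its y, about 80 mm apart, in any order.
- sleeve_a: Thin look-alike sleeve: plain aluminium cylinder 18 mm in diameter, 85 mm tall, standing upright in the tray. Origin: centre of its underside, z along its axis. Too loose for the well: leave it.
- sleeve_b: The fitting sleeve: plain aluminium cylinder 24 mm in diameter, 85 mm tall, standing upright in the tray; 70 to 140 g. Origin: centre of its underside, z along its axis. Fully home in the well its underside is 35 mm below the deck and 50 mm of it stands proud.
- sleeve_c: Thick look-alike sleeve: plain aluminium cylinder 30 mm in diameter, 85 mm tall, standing upright in the tray. Origin: centre of its underside. Does not enter the well: leave it.
- timer: Round blue lab timer 70 mm in diameter, 20 mm high, lying on the bench in front of the heater. Origin: centre of its underside. Leave alone.
- vial: Small amber screw-top vial 38 mm in diameter, 65 mm high, on the bench. Origin: centre of its underside. Leave alone.
- beaker: Glass beaker 68 mm in diameter, 85 mm high, on the bench. Origin: centre of its underside. Leave alone.
There are look-alikes about, which are no part of the job. Leave any black look-alike of the sleeve_b alone.

How it is judged:
By the outcome, as a careful person would: the job done as asked, in the order asked, and still so for the second after the job is handed in, while the arm keeps its last pose, push and grip.
It also fails if it takes over 51 s, if anything falls off the work surface, if the arm or the gripper's body presses on something with over 40 N, if the wrist force passes 120 N, or if a joint passes its speed limit or range.

### The arm

A 6-joint arm with a two-finger parallel gripper is mounted at the origin on the work surface. World frame = base frame: x ahead of the robot, y to its left, z up, the work surface at z = 0. Lengths are in m, angles in rad, forces in N, time in s.
With the tool pointing down it reaches from about 0.4 to 0.825 m from the base axis. Payload 7 kg.
Tool frame: the origin (TCP) lies on the mounting face of the last link; the fingertips stand arm.tcp_to_tips ahead of it and the grasp point (between the pads) lies 159 mm ahead of it (arm.tcp_to_tips is the distance from the TCP to the fingertips, in m); z points along the fingers, y is the direction in which the jaws open and shut (so a half turn about z gives the same grasp; the last joint's range is limited). The gripper opens to 88 mm and grips with 3 to 60 N. Pads are 19 mm wide; open, the fingers measure 130 mm over their backs; the gripper's body (78 mm by 193 mm) begins 47 mm behind the grasp point.
Start: joints at [-0.823, 0.359, 0.012, 0, -1.224, -0.288], TCP at [0.3, -0.605, 0.405] pointing down, gripper open.
Joint ranges: [-3.07, 3.07], [-1.43, 2.12], [-1.02, 1.25], [-3.03, 1.67], [-3.05, -0], [-3.03, 3.03]. Speed limits (rad/s): [2.39, 2.39, 3.01, 3.14, 3.14, 3.14].

### API

Orientations are given as [roll, pitch, yaw] about the fixed x, y, z axes, in that order (R = Rz(yaw) Ry(pitch) Rx(roll)).
In Python, from station import arm, cams, job_done, finder gives the robot as it stands.
- The arm moves only by the tool play_rows, never from a script. Its argument "targets" is a list that holds one entry, the list of rows, each a list of 4 numbers: the shift along the tool's x, y, z in m, then the turn about the tool's z in degrees. A call has 1 to 5 rows; each row is the pose to reach, as a shift and turn from the pose commanded when the call began, along the tool's axes at that moment; what a row does not reach only later rows make up. A row lasts 1/8 s, in which the tool goes at most 62.5 mm and 10.7 degrees, less where a joint would pass 70% of its speed; a pose out of reach is approached as far as the arm can. A call with a gripper value outside its range is refused whole. "grip" is the closure in counts, from 0 (fully open) to 255 (shut), set as the call begins (left out, the last holds). The fingers move at their own pace and stop on an object; "newtons" is the grip in N (left out, the last holds). Time passes only in rows, so rows that repeat a pose let the fingers close. It gives the time, the measured TCP pose, the force and the opening at its end, in the units of the state.
- arm.get_state(): the state, without advancing time (a new reading comes with each control period).
- cams.grab_frame(name): name is "scene" or "top" or "wrist"; returns (picture, depth): 420x560x3 uint8, red, green, blue; 420x560 float32, m along the optical axis (not along the pixel's ray), 0 where there is no reading.
- cams.camera_params(name): a dict with "intrinsics" (3x3 intrinsics, pixels), "position" and "attitude" of the camera in the world. Camera axes: x right, y down, z forward; pixel columns grow to the right and rows downward; lengths in m; the calibration is good to about 2 mm. A picture is of the moment at which its call begins: read the wrist's pose just before it. camera_params takes no time and is no camera call; for the wrist camera it gives the pose at the moment of the call.
- job_done(): hands the job in, once; it reports no verdict.
Trained networks look in the newest picture that a camera, given by its name, has taken for a name from the list of things; names that differ only in an ending like _2 or _b are one class to them, and where a whole thing is asked for, a point or a joint stands for the part that bears it (a point fixed in the world has none). Each returns a list of dicts, best first, with "score" (0 to 1); they miss things now and then, are a little off and sometimes report something else, mostly with a low value. They report only what shows in the picture. A call takes as long as a camera call. They do not tell look-alikes from the thing itself.
- finder.find_in(camera, query): "xyz" ([x, y, z] in m, in world coordinates, good to about 4 mm: the middle of the surface that is visible of it).
- finder.masks_of(camera, query): "mask" (420x560 bool, what is visible of it).
The state is a dict: "t": time; "q": joint angles; "qd": joint speeds; "joint_efforts": joint torques, N m; "eef_pos": TCP position; "ee_rot": TCP orientation; "force": force on the tool from outside, world axes, zero at the start; "moment": the same for the moment, N m; "width": finger opening in m.
Only numpy, scipy, OpenCV 4.12 (cv2) and the standard library are available. Lean on these libraries where they do the work, as an engineer would, in place of code of your own. Each camera call takes 0.05 s, during which the arm holds its last target. There are 200 camera calls.

## Working session

There is one attempt and no reset: what is moved stays moved. The work goes in short steps, Python scripts to look and compute and a tool call to move; the robot and the scene stay as the last step left them, time stands still between calls to the robot, and variables do not carry over. Pictures are saved under pics/ and viewed, about 8 in all and at most 12, crops included, and the job is handed in when it is done.

Besides the shell and the picture viewer there is one more tool, called after "Request:" as name(argument=value, ...) on one line, values as JSON. play_rows: Moves the arm, as the interface text tells. Its arguments: {"type":"object","properties":{"targets":{"type":"array","items":{"type":"array","items":{"type":"array","items":{"type":"number"}}}},"grip":{"type":"number"},"newtons":{"type":"number"}},"required":["targets"]}

```bash
ls; mkdir -p pics
cat > h.py <<'E'
import numpy as np, cv2
from station import arm, cams, job_done, finder
from scipy.spatial.transform import Rotation as R
def cloud(name,depth):
    p=cams.camera_params(name);K=np.array(p['intrinsics']);A=np.array(p['attitude'],float)
    A=A if A.shape==(3,3) else (R.from_euler('xyz',A).as_matrix() if A.size==3 else R.from_quat(A).as_matrix())
    v,u=np.mgrid[:420,:560]
    c=np.stack([(u-K[0,2])/K[0,0]*depth,(v-K[1,2])/K[1,1]*depth,depth],-1)
    return c@A.T+np.array(p['position'])
def project(name,P):
    p=cams.camera_params(name);K=np.array(p['intrinsics']);A=np.array(p['attitude'],float)
    A=A if A.shape==(3,3) else (R.from_euler('xyz',A).as_matrix() if A.size==3 else R.from_quat(A).as_matrix())
    c=(np.atleast_2d(P)-p['position'])@A; q=c@K.T; return q[:,:2]/q[:,2:]
def save(n,im): cv2.imwrite('pics/'+n+'.png',im[...,::-1])
E
python3 - <<'E'
from h import *
np.set_printoptions(precision=4,suppress=True)
s=arm.get_state();print(s['t'],s['eef_pos'],s['ee_rot'],s['width'],arm.tcp_to_tips)
ims=[]
for n in['scene','top']:
    im,d=cams.grab_frame(n);print(n,cams.camera_params(n));save(n,im);np.savez(n,im=im,d=d)
    for q in['heater','well','lid_handle','pointer_tip','sleeve_b','tray','timer']:
        try: print(q,[(np.round(x['xyz'],4).tolist(),round(x['score'],2)) for x in finder.find_in(n,q)][:6])
        except Exception as e: print(q,e)
E
```

```text
pics
0.0 [ 0.2995 -0.6047  0.4037] [ 3.1399 -0.0002 -2.6819] 0.08825733604535717 0.1781
scene {'intrinsics': array([[396.5193,   0.    , 279.9745],
       [  0.    , 396.5193, 207.4934],
       [  0.    ,   0.    ,   1.    ]]), 'position': array([1.205 , 0.2884, 0.5628]), 'attitude': array([-2.1591,  0.0129,  1.9652])}
heater [([0.6758, 0.2432, 0.1045], 0.68)]
well [([0.672, 0.2421, 0.1045], 0.68), ([0.5969, -0.2717, 0.0579], 0.5)]
lid_handle [([0.621, 0.2682, 0.114], 0.73)]
pointer_tip []
sleeve_b [([0.5988, -0.2702, 0.0571], 0.87), ([0.5699, -0.1902, 0.0568], 0.84), ([0.5686, -0.1093, 0.0537], 0.79), ([0.7037, -0.1716, 0.0517], 0.72), ([0.4509, -0.1973, 0.0494], 0.72), ([0.619, 0.3403, 0.2192], 0.7)]
tray [([0.5683, -0.1845, 0.0073], 0.58)]
timer [([0.4, 0.0443, 0.0168], 0.7)]
top {'intrinsics': array([[449.1852,   0.    , 273.4177],
       [  0.    , 449.1852, 204.6661],
       [  0.    ,   0.    ,   1.    ]]), 'position': array([0.4407, 0.0513, 1.1097]), 'attitude': array([-3.0054, -0.0199, -1.5523])}
heater [([0.5941, 0.2296, 0.1067], 0.93), ([0.7656, -0.2645, 0.047], 0.73)]
well [([0.5929, 0.2263, 0.1084], 0.82)]
lid_handle [([0.6049, 0.2626, 0.1114], 0.88)]
pointer_tip []
sleeve_b [([0.6932, -0.172, 0.0711], 0.75), ([0.5558, -0.1878, 0.0889], 0.66), ([0.4421, -0.1988, 0.0846], 0.57), ([0.581, -0.2703, 0.0875], 0.54), ([0.5577, -0.1088, 0.085], 0.42)]
tray [([0.5653, -0.1879, 0.0041], 0.73), ([0.7691, -0.2672, 0.0491], 0.73), ([0.6247, 0.3447, 0.2148], 0.68)]
timer [([0.3918, 0.0395, 0.019], 0.88)]
```

View pics/scene.png

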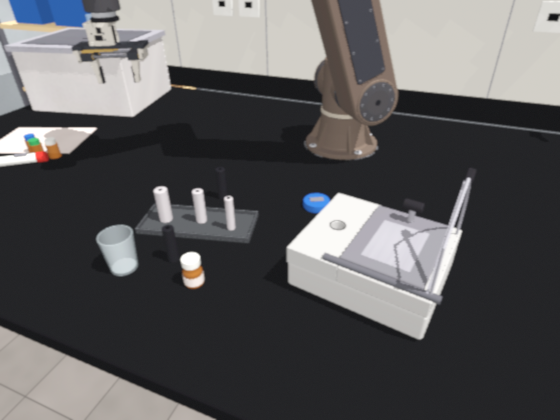

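View pics/top.png

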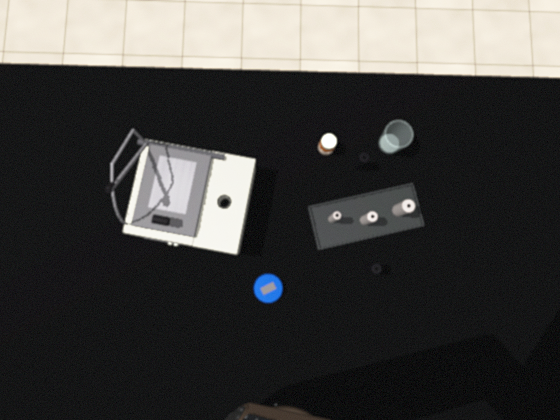

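The three tray sleeves are at scene (163,205), (199,206) and (230,213), or top (408,206), (372,217) and (336,215). Black look-alikes stand outside the tray at scene (221,184) and (170,243). The well is at top (224,201). Next I'll measure the diameters and the heater pose.

Run:
```python
from h import *
from scipy.optimize import least_squares
np.set_printoptions(precision=4,suppress=True)
for n in['scene','top']:
    f=np.load(n+'.npz');im,d=f['im'],f['d'];C=cloud(n,d);np.save('C_'+n,C)
    print(n)
    for c in[(.59,-.271),(.562,-.19),(.563,-.109)]:
        m=(np.hypot(C[...,0]-c[0],C[...,1]-c[1])<.035)&(C[...,2]>.03)&(d>0)&(C[...,2]<.1)
        P=C[m]
        if n=='scene':
            P=P[P[:,2]<.078]
            r=least_squares(lambda p:np.hypot(P[:,0]-p[0],P[:,1]-p[1])-p[2],[*c,.012],loss='soft_l1',f_scale=.002)
            # silhouette width at mid height
            v,u=np.nonzero(m);W=[(u[v==k].max()-u[v==k].min()+1) for k in np.unique(v) if (v==k).sum()>4]
            print('fit',r.x,len(P),'silhouette mm',np.median(W)*np.median(d[m])/396.5*1000)
        T=C[m&(C[...,2]>.08)]; print('top pts',len(T),T.mean(0) if len(T) else '',np.ptp(T,axis=0) if len(T) else '')
    # deck
    m=(C[...,2]>.09)&(C[...,2]<.125)&(C[...,1]>.05)&(d>0)
    print('heater top',m.sum(),cv2.minAreaRect(C[m][:,:2].astype(np.float32)),np.median(C[m][:,2]))
f=np.load('scene.npz')['im'];a=cv2.resize(f[165:270,130:270],None,fx=4,fy=4,interpolation=2)
b=cv2.resize(f[160:320,280:490],None,fx=3.7,fy=3.7,interpolation=2)
save('crop1',a);save('crop2',b)
```

```text
scene
fit [ 0.5858 -0.2796  0.0145] 229 silhouette mm 30.37822832826708
top pts 114 [ 0.5897 -0.2757  0.0879] [0.0279 0.0305 0.0116]
fit [ 0.5592 -0.1956  0.0115] 175 silhouette mm 23.232743538643643
top pts 79 [ 0.5631 -0.1925  0.0873] [0.0221 0.0226 0.012 ]
fit [ 0.5603 -0.1137  0.0084] 140 silhouette mm 18.06915542968134
top pts 56 [ 0.5635 -0.1119  0.0874] [0.0216 0.0167 0.0126]
heater top 12694 ((0.1501651406288147, 0.3133542835712433), (0.5475903749465942, 1.142901062965393), 82.98079681396484) 0.11051252095283529
top
top pts 141 [ 0.5859 -0.2766  0.088 ] [0.0295 0.0295 0.0132]
top pts 93 [ 0.5595 -0.1932  0.0879] [0.0233 0.023  0.0113]
top pts 49 [ 0.5604 -0.1116  0.088 ] [0.0145 0.017  0.0099]
heater top 10719 ((0.5992843508720398, 0.22907839715480804), (0.2688275873661041, 0.22087763249874115), 80.56280517578125) 0.10844689947840358
```

View pics/crop2.png

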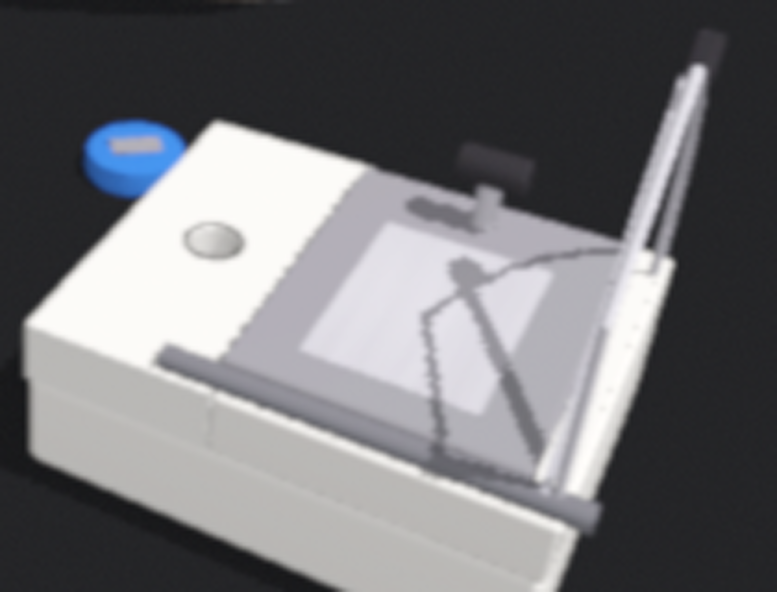

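View pics/crop1.png

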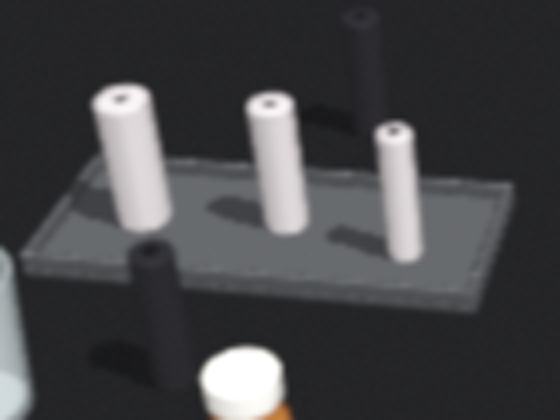

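The tray sleeves measure 30, 23–24 and 18 mm in diameter. sleeve_b is the middle one, at scene (199,206), crop1 (272,165), about (0.560, -0.194). It's white metal and stands in the tray, so it isn't one of the black ones. I'll hover over it with the jaws parallel to the heater's x.

Request:
play_rows(targets=[[[-0.052,0.032,0,-10],[-0.104,0.064,0,-20],[-0.156,0.095,0,-30],[-0.208,0.127,0,-40],[-0.26,0.158,0,-50]]])

```text
t: 1.42
eef_pos: [0.4631, -0.3461, 0.4051]
ee_rot: [-3.141, -0.0, -1.803]
force: [0.6, -0.4, 0.0]
width: 0.0877
```

Run:
```python
from h import *
np.set_printoptions(precision=4,suppress=True)
print(arm.get_state()['eef_pos'],arm.get_state()['ee_rot'],arm.get_state()['q'])
p=cams.camera_params('wrist');print(p)
# heater pose: side edges from top cloud deck (z .09-.106) 
for n in['top','scene']:
    C=np.load('C_'+n+'.npy');d=np.load(n+'.npz')['d']
    m=(C[...,2]>.09)&(C[...,2]<.116)&(C[...,1]>.05)&(C[...,1]<.4)&(C[...,0]>.4)&(C[...,0]<.8)&(d>0)
    m=cv2.morphologyEx(m.astype(np.uint8),cv2.MORPH_OPEN,np.ones((3,3)))>0
    P=C[m];print(n,cv2.minAreaRect(P[:,:2].astype(np.float32)))
    y=np.radians(-9.4);c=np.array([.599,.229]);Rz=np.array([[np.cos(y),-np.sin(y)],[np.sin(y),np.cos(y)]])
    H=C.copy();H[...,:2]=(C[...,:2]-c)@Rz
    dk=(abs(H[...,0])<.1)&(H[...,1]<-.04)&(H[...,1]>-.12)&(d>0)&(C[...,2]>.08);print('deck z',np.median(C[dk][:,2]))
    k=(H[...,2]>.125)&(abs(H[...,0])<.13)&(H[...,1]>.09)&(H[...,1]<.15)&(d>0)
    Q=H[k];print(n,len(Q));o=np.argsort(Q[:,0]);print(Q[o][::max(1,len(Q)//30)])
```

```text
[ 0.4631 -0.3461  0.4051] [-3.1408 -0.0002 -1.8033] [-0.3037  0.2    -0.2068  0.0001 -1.1632  0.0711]
{'intrinsics': array([[342.3673,   0.    , 277.1587],
       [  0.    , 342.3673, 212.323 ],
       [  0.    ,   0.    ,   1.    ]]), 'position': array([ 0.4474, -0.4095,  0.3859]), 'attitude': array([2.8942, 0.0014, 2.9091])}
top ((0.5992843508720398, 0.22907839715480804), (0.2688275873661041, 0.22087763249874115), 80.56280517578125)
deck z 0.09964810323576145
top 550
[[-0.0891  0.1193  0.1285]
 [-0.0803  0.1195  0.1679]
 [-0.0686  0.1202  0.1932]
 [-0.0577  0.1177  0.208 ]
 [-0.0464  0.1212  0.2238]
 [-0.0413  0.1194  0.2323]
 [-0.038   0.118   0.2613]
 [-0.0347  0.1176  0.2648]
 [-0.0305  0.1132  0.2463]
 [-0.0263  0.1121  0.2466]
 [-0.0225  0.1131  0.2463]
 [-0.0172  0.1196  0.254 ]
 [-0.0123  0.1121  0.2264]
 [-0.0073  0.1141  0.2301]
 [-0.0018  0.1178  0.2585]
 [ 0.0027  0.1154  0.2208]
 [ 0.008   0.1123  0.2084]
 [ 0.0131  0.1194  0.2697]
 [ 0.0191  0.1122  0.1969]
 [ 0.0256  0.1202  0.2588]
 [ 0.0312  0.1193  0.2535]
 [ 0.0379  0.1129  0.1806]
 [ 0.0437  0.1192  0.2445]
 [ 0.
[... 498 characters left out ...]
-0.0337  0.1157  0.263 ]
 [-0.0305  0.1131  0.2637]
 [-0.0279  0.1167  0.2571]
 [-0.0242  0.1208  0.2547]
 [-0.0186  0.1125  0.2442]
 [-0.0015  0.1113  0.2253]
 [ 0.0117  0.1182  0.2697]
 [ 0.018   0.1166  0.2639]
 [ 0.0259  0.118   0.2581]
 [ 0.0336  0.1204  0.2543]
 [ 0.0402  0.1188  0.2488]
 [ 0.047   0.1202  0.2427]
 [ 0.0545  0.1207  0.235 ]
 [ 0.0607  0.12    0.2314]
 [ 0.0668  0.1111  0.1503]
 [ 0.0731  0.12    0.225 ]
 [ 0.0778  0.1135  0.1372]
 [ 0.0832  0.1144  0.1316]
 [ 0.0878  0.1178  0.2122]
 [ 0.0943  0.1208  0.2052]
 [ 0.0998  0.1161  0.1519]
 [ 0.1004  0.1165  0.1279]
 [ 0.1009  0.1165  0.1934]
 [ 0.1012  0.1196  0.1507]
 [ 0.1017  0.1202  0.19  ]
 [ 0.1027  0.1171  0.1856]]
```

Request:
play_rows(targets=[[[-0.057,-0.02,0,-1.3],[-0.113,-0.039,0,-2.6],[-0.17,-0.059,0,-3.9],[-0.17,-0.059,0,-3.9]]])

```text
t: 1.92
eef_pos: [0.5618, -0.1934, 0.4045]
ee_rot: [-3.141, 0.0, -1.736]
force: [-0.1, 0.4, 0.1]
width: 0.0875
```

Run:
```python
from h import *
from scipy.optimize import least_squares
np.set_printoptions(precision=4,suppress=True)
im,d=cams.grab_frame('wrist');s=arm.get_state();print(s['t'],s['eef_pos'],s['ee_rot']);C=cloud('wrist',d);save('w1',im);np.savez('w1',im=im,d=d,C=C)
m=(np.hypot(C[...,0]-.56,C[...,1]+.194)<.03)&(C[...,2]>.02)&(C[...,2]<.1)&(d>0)
T=C[m&(C[...,2]>.084)];print('top',len(T),T.mean(0),T.min(0),T.max(0),cv2.minEnclosingCircle(T[:,:2].astype(np.float32)))
S=C[m&(C[...,2]<.08)]
if len(S)>20: print(least_squares(lambda p:np.hypot(S[:,0]-p[0],S[:,1]-p[1])-.012,[.56,-.194],loss='soft_l1',f_scale=.001).x,len(S))
for q in finder.find_in('wrist','sleeve_b')[:4]: print(q['score'],q['xyz'])
# pointer
y=np.radians(-9.4);c=np.array([.599,.2285]);Rz=np.array([[np.cos(y),-np.sin(y)],[np.sin(y),np.cos(y)]])
for n in['top','scene']:
    H=np.load('C_'+n+'.npy');H=H.copy();H[...,:2]=(H[...,:2]-c)@Rz;H=H[np.load(n+'.npz')['d']>0]
    a=np.arctan2(H[:,2]-.107,.1-H[:,0]);r=np.hypot(H[:,2]-.107,.1-H[:,0])
    k=(r>.05)&(r<.17)&(H[:,1]>.105)&(H[:,1]<.13)&(a>.4)&(a<.95);print(n,k.sum(),np.percentile(a[k],[10,25,50,75,90]))
```

```text
1.975 [ 0.5608 -0.1949  0.4045] [ 3.1413 -0.     -1.7378]
top 558 [ 0.5572 -0.1951  0.0897] [ 0.5455 -0.2063  0.0844] [ 0.5688 -0.1828  0.092 ] ((0.5571228861808777, -0.1945699006319046), 0.012021650560200214)
[ 0.5572 -0.194 ] 209
0.96 [0.5536, -0.1989, 0.0889]
0.95 [0.583, -0.2718, 0.0864]
0.6 [0.6929, -0.1806, 0.075]
0.59 [0.5588, -0.1227, 0.0331]
top 134 [0.8121 0.8299 0.8532 0.8692 0.8842]
scene 87 [0.8572 0.8615 0.8702 0.8818 0.8979]
```

Request:
play_rows(targets=[[[0,0.004,0.05,0],[0,0.004,0.1,0],[0,0.004,0.14,0],[0,0.004,0.168,0],[0,0.004,0.176,0]]])

```text
t: 2.65
eef_pos: [0.5547, -0.1972, 0.2271]
ee_rot: [3.138, -0.0, -1.743]
force: [-0.3, 0.5, 0.5]
width: 0.0877
```

Request:
play_rows(targets=[[[0,0,0,0],[0,0,0,0],[0,0,0,0],[0,0,0,0],[0,0,0,0]]], grip=255, newtons=40)

```text
t: 3.28
eef_pos: [0.556, -0.1959, 0.229]
ee_rot: [-3.141, 0.0, -1.741]
force: [-0.8, 0.4, -0.6]
width: 0.0431
```

Request:
play_rows(targets=[[[0,0,0,0],[0,0,0,0],[0,0,0,0],[0,0,0,0]]])

```text
t: 3.78
eef_pos: [0.5559, -0.196, 0.2287]
ee_rot: [3.142, -0.0, -1.741]
force: [0.4, 0.2, 1.3]
width: 0.0233
```

Request:
play_rows(targets=[[[0,0,-0.03,0],[0,0,-0.085,0],[0,0,-0.14,0],[-0.03,0,-0.17,0],[-0.09,0,-0.17,0]]])

```text
t: 4.4
eef_pos: [0.5715, -0.1077, 0.4017]
ee_rot: [-3.136, 0.001, -1.744]
force: [1.4, 1.3, -1.7]
width: 0.023
```

Request:
play_rows(targets=[[[-0.06,0.01,0,0],[-0.12,0.02,0,0],[-0.165,0.029,0,0],[-0.185,0.029,0,0],[-0.185,0.029,0,0]]])

```text
t: 5.03
eef_pos: [0.5741, 0.081, 0.3983]
ee_rot: [3.141, -0.0, -1.739]
force: [-0.7, -0.5, -1.6]
width: 0.0233
```

Run:
```python
from h import *
np.set_printoptions(precision=4,suppress=True)
s=arm.get_state();print(s['t'],s['eef_pos'],s['ee_rot'],s['width'])
im,d=cams.grab_frame('wrist');C=cloud('wrist',d);save('w2',im);np.savez('w2',im=im,d=d,C=C)
s=arm.get_state();print(s['eef_pos'],s['ee_rot'])
print(project('wrist',[.5859,.1496,.1]))
```

```text
5.025 [0.5741 0.081  0.3983] [ 3.1411 -0.0003 -1.7393] 0.023254618952415092
[0.574  0.08   0.3983] [ 3.1409 -0.0005 -1.7403]
[[276.3122 283.7885]]
```

View pics/w2.png

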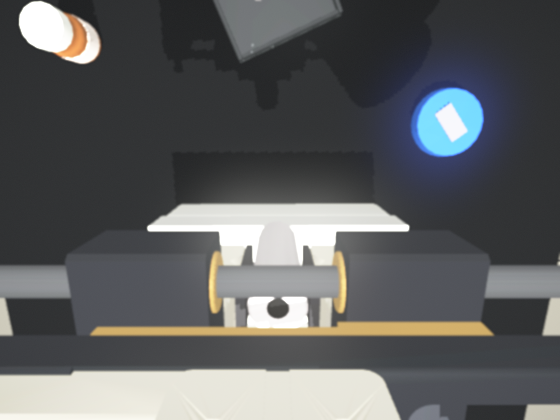

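Run:
```python
from h import *
np.set_printoptions(precision=4,suppress=True)
f=np.load('w2.npz');C,d=f['C'],f['d'];p=np.array(arm.get_state()['eef_pos'])
print('sleeve top,bottom',project('wrist',[p-[0,0,.139],p-[0,0,.224]]).tolist())
for v in range(215,335,6): print(v,C[v,278],d[v,278].round(3),C[v,250],)
```

```text
sleeve top,bottom [[275.3366884926095, 300.21318216230304], [276.03075259403454, 233.3167310996747]]
215 [0.5754 0.0977 0.0607] 0.329 [0.602  0.0932 0.0606]
221 [0.5713 0.0716 0.1769] 0.21 [0.6001 0.093  0.0841]
227 [0.5713 0.0716 0.1898] 0.197 [0.599  0.0938 0.1006]
233 [0.5714 0.0718 0.2005] 0.187 [0.5998 0.0987 0.102 ]
239 [0.5713 0.0715 0.2116] 0.176 [0.6009 0.1041 0.1015]
245 [0.5714 0.0719 0.2197] 0.169 [0.5846 0.0687 0.2224]
251 [0.5714 0.0718 0.2282] 0.16 [0.5842 0.0691 0.2295]
257 [0.5714 0.0718 0.236 ] 0.153 [0.5833 0.0685 0.239 ]
263 [0.5715 0.0721 0.2421] 0.147 [0.5832 0.0696 0.2431]
269 [0.5677 0.049  0.3021] 0.083 [0.5746 0.0482 0.3013]
275 [0.5679 0.0502 0.3028] 0.083 [0.5745 0.0487 0.3037]
281 [0.5681 0.0511 0.3042] 0.081 [0.5747 0.05   0.3042]
287 [0.5684 0.0526 0.3042] 0.082 [0.5749 0.0514 0.3044]
293 [0.5686 0.0538 0.3049] 0.081 [0.575  0.0525 0.3054]
299 [0.5728 0.0796 0.2595] 0.132 [0.5836 0.0783 0.2585]
305 [0.5732 0.0819 0.2598] 0.132 [0.584  0.0803 0.2594]
311 [0.5736 0.0843 0.2601] 0.132 [0.5845 0.083  0.2592]
317 [0.5741 0.087  0.2598] 0.133 [0.5852 0.0864 0.2578]
323 [0.5746 0.0902 0.2589] 0.135 [0.6161 0.1836 0.1008]
329 [0.5693 0.0578 0.3137] 0.074 [0.5752 0.0567 0.3138]
```

The dark dot at (278,308) is the held sleeve's own bore. The sleeve is hiding the well, so I'll go a little past it to see it.

Request:
play_rows(targets=[[[-0.04,0.001,0,0],[-0.08,0.002,0,0],[-0.096,0.002,0,0],[-0.096,0.002,0,0]]])

```text
t: 5.58
eef_pos: [0.5885, 0.1746, 0.3982]
ee_rot: [3.141, -0.001, -1.741]
force: [-0.0, 0.8, -2.0]
width: 0.0232
```

```bash
cat > w.py <<'E'
from h import *
import sys
np.set_printoptions(precision=4,suppress=True)
n=sys.argv[1]
s=arm.get_state();print(s['t'],s['eef_pos'],s['ee_rot'],s['width'],s['force'])
im,d=cams.grab_frame('wrist');C=cloud('wrist',d);save(n,im);np.savez(n,im=im,d=d,C=C)
print(project('wrist',[.5859,.1496,.1]),project('wrist',[.5859,.1496,.065]))
# rim: dark pixels near expected well; hole points below deck
k=(np.hypot(C[...,0]-.586,C[...,1]-.15)<.022)&(d>0)
print('z pct',np.percentile(C[k][:,2],[2,25,50,75]) if k.any() else None,k.sum())
h=k&(C[...,2]<.096)
if h.sum()>10:
    v,u=np.nonzero(h);print('hole px',u.min(),u.max(),v.min(),v.max())
    # ray-plane intersect with z=.1 gives the mouth outline
    o=np.array(cams.camera_params('wrist')['position']);r=C[h]-o;P=o+r*((.1-o[2])/r[:,2])[:,None]
    print('mouth',cv2.minEnclosingCircle(P[:,:2].astype(np.float32)),P[:,:2].min(0),P[:,:2].max(0))
E
python3 w.py w3
python3 - <<'E'
from h import *
im=cv2.imread('pics/w3.png')[120:330,180:380];cv2.imwrite('pics/w3c.png',cv2.resize(im,None,fx=2.8,fy=2.8,interpolation=2))
E
```

```text
5.575 [0.5885 0.1746 0.3982] [ 3.1409 -0.0007 -1.7411] 0.02321420120986656 [-0.021   0.8277 -1.9658]
[[274.1259 177.3227]] [[274.4523 171.7924]]
z pct [0.0823 0.3045 0.3212 0.331 ] 34310
hole px 258 292 155 188
mouth ((0.5840026140213013, 0.1423831731081009), 0.016934752464294434) [0.5694 0.1303] [0.5963 0.1592]
```

View pics/w3c.png

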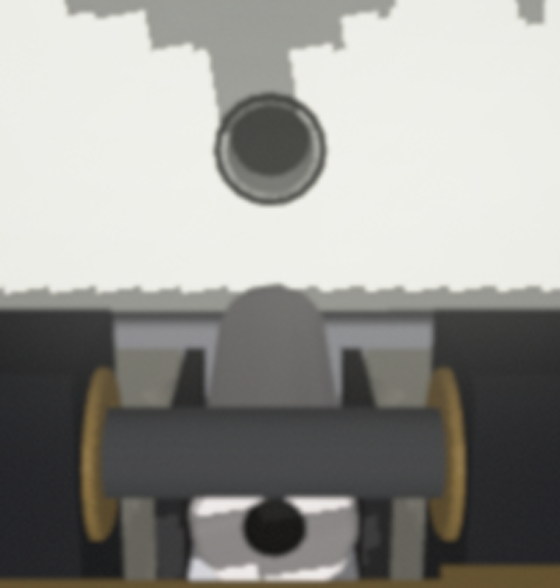

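Run:
```python
from h import *
from scipy.optimize import least_squares
np.set_printoptions(precision=4,suppress=True)
f=np.load('w3.npz');im,d,C=f['im'],f['d'],f['C']
dk=C[150:200,300:340][d[150:200,300:340]>0];zd=np.median(dk[:,2]);print('deck z',zd)
g=im.mean(2)
m=np.zeros(g.shape,np.uint8);m[148:198,250:304]=(g[148:198,250:304]<110)
# ring: radial darkest
c=np.array([276.5,172.9]);
gi=cv2.GaussianBlur(g.astype(np.float32),(3,3),0)
pts=[]
for a in np.linspace(0,2*np.pi,72,endpoint=False):
    r=np.arange(16,22,.2);x=c[0]+r*np.cos(a);y=c[1]+r*np.sin(a)
    v=cv2.remap(gi,x[None].astype(np.float32),y[None].astype(np.float32),1)[0]
    pts.append([x[v.argmin()],y[v.argmin()]])
e=cv2.fitEllipse(np.array(pts,np.float32));print(e)
o=np.array(cams.camera_params('wrist')['position']);p=cams.camera_params('wrist');K=p['intrinsics'];A=R.from_euler('xyz',p['attitude']).as_matrix()
r=A@np.linalg.inv(K)@[e[0][0],e[0][1],1]
for z in(zd,.1): print('well wristcam',o+r*(z-o[2])/r[2])
t=np.array(arm.get_state()['eef_pos']);print('tcp',t)
S=C[(np.hypot(C[...,0]-t[0],C[...,1]-t[1])<.02)&(C[...,2]>.17)&(C[...,2]<.23)&(d>0)];print(len(S),np.ptp(S,axis=0))
for k in((.17,.20),(.2,.23),(.17,.23)):
    Q=S[(S[:,2]>k[0])&(S[:,2]<k[1])]
    print(k,len(Q),least_squares(lambda q:np.hypot(Q[:,0]-q[0],Q[:,1]-q[1])-.012,t[:2],loss='soft_l1',f_scale=.001).x)
C=np.load('C_top.npy');print('top deck',np.median(C[185:195,222:240].reshape(-1,3),0))
im=np.load('top.npz')['im'].mean(2);print(im[190:213,213:236].astype(int)[::2,::2])
```

```text
deck z 0.10098192336355355
((276.0355529785156, 172.94122314453125), (36.49789047241211, 36.758140563964844), 91.02315521240234)
well wristcam [0.5837 0.1462 0.101 ]
well wristcam [0.5837 0.1463 0.1   ]
tcp [0.5883 0.1741 0.3983]
1381 [0.0328 0.0149 0.0542]
(0.17, 0.2) 427 [0.5882 0.1775]
(0.2, 0.23) 954 [0.5881 0.1774]
(0.17, 0.23) 1381 [0.5881 0.1774]
top deck [0.6126 0.1319 0.0996]
[[244 242 242 243 242 243 243 243 243 243 242 242]
 [242 243 243 243 243 244 245 243 243 243 243 242]
 [242 243 244 243 232 197 199 236 243 243 242 243]
 [243 244 244 191 112 107 114 138 202 244 242 241]
 [243 243 209 107  99  84  71  90 108 231 244 242]
 [243 244 156  91  71  29  18  31  95 187 245 243]
 [243 244 153  85  32  21   9  19  63 182 245 243]
 [244 244 187  83  24  20  16  34 101 230 244 242]
 [243 243 236 123  58  40  43  93 181 244 244 243]
 [244 244 244 239 196 148 154 192 243 244 243 244]
 [244 244 243 244 244 244 244 244 244 243 242 244]
 [243 244 243 243 243 243 243 242 243 244 244 244]]
```

Both are visible in one view: the well ring at (276,173) and the held sleeve. I'll lower the sleeve to just above the deck so the well and the sleeve's lower edge are measured at the same depth.

Request:
play_rows(targets=[[[0,0,0.03,0],[0,0,0.055,0],[0,0,0.064,0],[0,0,0.064,0]]])

```text
t: 6.12
eef_pos: [0.5883, 0.1741, 0.3347]
ee_rot: [3.141, -0.001, -1.742]
force: [0.8, -0.3, -1.0]
width: 0.0234
```

Run:
```python
from h import *
np.set_printoptions(precision=4,suppress=True)
s=arm.get_state();print(s['t'],s['eef_pos'],s['ee_rot'],s['width'],s['force'])
for n in('wrist','scene'):
    im,d=cams.grab_frame(n);np.savez(n+'4',im=im,d=d,C=cloud(n,d))
    q=project(n,[.585,.148,.1])[0].astype(int);print(q)
    w,h=(100,75) if n=='wrist' else (40,50)
    c=im[max(0,q[1]-h):q[1]+h,max(0,q[0]-w):q[0]+w];print(max(0,q[0]-w),max(0,q[1]-h))
    save(n+'4',cv2.resize(c,(400,400*c.shape[0]//c.shape[1]),interpolation=2))
a,b=[cv2.imread(f'pics/{n}4.png') for n in('wrist','scene')]
H=max(a.shape[0],b.shape[0]);o=np.zeros((H,800,3),np.uint8);o[:a.shape[0],:400]=a;o[:b.shape[0],400:]=b;cv2.imwrite('pics/both4.png',o)
```

```text
6.125 [0.5883 0.1741 0.3347] [ 3.1412 -0.0007 -1.7418] 0.023433436686378505 [ 0.7821 -0.3021 -1.0112]
[275 188]
175 113
[338 225]
298 175
```

View pics/both4.png

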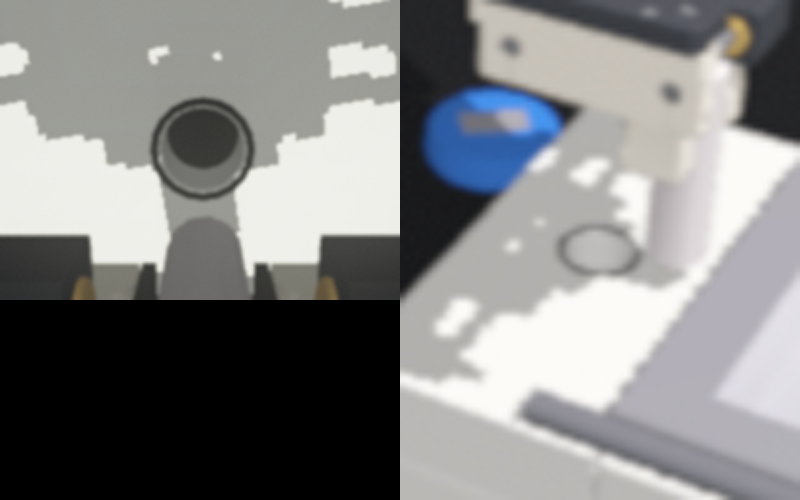

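Run:
```python
from h import *
from scipy.optimize import least_squares
np.set_printoptions(precision=4,suppress=True)
f=np.load('wrist4.npz');im,d,C=f['im'],f['d'],f['C'];g=cv2.GaussianBlur(im.mean(2).astype(np.float32),(3,3),0)
p=cams.camera_params('wrist');o=np.array(p['position']);K=p['intrinsics'];A=R.from_euler('xyz',p['attitude']).as_matrix()
def onz(px,z):
    px=np.array(px,float);r=np.c_[px,np.ones(len(px))]@np.linalg.inv(K).T@A.T;return o+r*((z-o[2])/r[:,2])[:,None]
c=np.array([276.,187.5]);pts=[]
for a in np.linspace(0,2*np.pi,72,endpoint=False):
    r=np.arange(20,28,.2);x=c[0]+r*np.cos(a);y=c[1]+r*np.sin(a)
    v=cv2.remap(g,x[None].astype(np.float32),y[None].astype(np.float32),1)[0];pts.append([x[v.argmin()],y[v.argmin()]])
zd=np.median(C[175:200,305:330][d[175:200,305:330]>0][:,2]);P=onz(pts,zd)
fit=lambda Q,r0:least_squares(lambda q:np.hypot(Q[:,0]-q[0],Q[:,1]-q[1])-(q[2] if r0 is None else r0),[*Q[:,:2].mean(0),.013],loss='soft_l1',f_scale=.0005).x
w=fit(P,None);print('deck',zd,'well',w)
t=np.array(arm.get_state()['eef_pos'])
# sleeve lower edge: strongest vertical dark step per column, rows 212-240
e=[]
for u in range(262,292):
    col=g[210:240,u];k=np.diff(col).argmin()
    e.append([u,210+k+.5])
e=np.array(e);print(e[::3].tolist())
zb=t[2]-.2247
for z in(zb,zb+.0015):
    Q=onz(e,z)
    s=least_squares(lambda q:np.hypot(Q[:,0]-q[0],Q[:,1]-q[1])-.012,Q[:,:2].mean(0)+[0,.01],loss='soft_l1',f_scale=.0005)
    print('sleeve',s.x,s.cost,'rel',w[:2]-s.x[:2])
S=C[(np.hypot(C[...,0]-t[0],C[...,1]-t[1])<.02)&(C[...,2]>.112)&(C[...,2]<.14)&(d>0)]
print(len(S),least_squares(lambda q:np.hypot(S[:,0]-q[0],S[:,1]-q[1])-.012,t[:2],loss='soft_l1',f_scale=.001).x,S[:,2].min(),t)
# scene: ring centre and sleeve
f=np.load('scene4.npz');C,d,im=f['C'],f['d'],f['im']
S=C[(np.hypot(C[...,0]-t[0],C[...,1]-t[1])<.022)&(C[...,2]>.114)&(C[...,2]<.145)&(d>0)]
print('scene sleeve',len(S),least_squares(lambda q:np.hypot(S[:,0]-q[0],S[:,1]-q[1])-.012,t[:2],loss='soft_l1',f_scale=.001).x)
p=cams.camera_params('scene');o=np.array(p['position']);K=p['intrinsics'];A=R.from_euler('xyz',p['attitude']).as_matrix()
print('scene well (ring crop 599,250)',onz([[298-.5+(599-400+.5)/5,175-.5+250.5/5]],.1))
p=cams.camera_params('top');o=np.array(p['position']);K=p['intrinsics'];A=R.from_euler('xyz',p['attitude']).as_matrix()
g=np.load('top.npz')['im'].mean(2)[185:218,208:241];m=(g<215);v,u=np.nonzero(m);print('top well',onz([[208+u.mean(),185+v.mean()]],.1))
```

```text
deck 0.10156081594076331 well [0.5847 0.148  0.0153]
[[262.0, 227.5], [265.0, 225.5], [268.0, 222.5], [271.0, 221.5], [274.0, 221.5], [277.0, 210.5], [280.0, 220.5], [283.0, 222.5], [286.0, 223.5], [289.0, 225.5]]
sleeve [0.5893 0.1789] 6.7850905525843385e-06 rel [-0.0046 -0.031 ]
sleeve [0.5893 0.1785] 6.745313213938914e-06 rel [-0.0046 -0.0306]
489 [0.5887 0.178 ] 0.112518334539767 [0.5886 0.1746 0.3358]
scene sleeve 176 [0.5886 0.175 ]
scene well (ring crop 599,250) [[0.5814 0.1449 0.1   ]]
top well [[0.5854 0.1467 0.1   ]]
```

Request:
play_rows(targets=[[[0.015,0,0,0],[0.031,-0.0005,0,0],[0.031,-0.0005,0,0],[0.031,-0.0005,0.006,0],[0.031,-0.0005,0.01,0]]])

```text
t: 6.85
eef_pos: [0.5834, 0.1443, 0.3241]
ee_rot: [3.141, -0.0, -1.741]
force: [-0.2, 0.2, -0.6]
width: 0.0234
```

Request:
play_rows(targets=[[[0,0,0.002,0],[0,0,0.004,0],[0,0,0.004,0]]])

```text
t: 7.22
eef_pos: [0.5835, 0.1444, 0.3204]
ee_rot: [3.141, -0.0, -1.741]
force: [-0.2, 0.7, -1.2]
width: 0.0233
```

Request:
play_rows(targets=[[[0,0,0.006,0],[0,0,0.012,0],[0,0,0.018,0],[0,0,0.023,0],[0,0,0.027,0]]])

```text
t: 7.85
eef_pos: [0.5835, 0.1443, 0.2932]
ee_rot: [3.141, -0.0, -1.741]
force: [-0.3, 0.5, -1.2]
width: 0.0234
```

Request:
play_rows(targets=[[[0,0,0.002,0],[0,0,0.0035,0],[0,0,0.005,0],[0,0,0.005,0]]])

```text
t: 8.35
eef_pos: [0.5835, 0.1443, 0.2896]
ee_rot: [-3.141, 0.0, -1.741]
force: [-1.5, 1.1, 6.7]
width: 0.0233
```

Floor contact came at the predicted height: TCP at 0.2896 m with +6.7 N. Releasing now.

Request:
play_rows(targets=[[[0,0,0,0],[0,0,0,0],[0,0,0,0],[0,0,0,0],[0,0,0,0]]], grip=0)

```text
t: 8.98
eef_pos: [0.5835, 0.1443, 0.2886]
ee_rot: [3.142, -0.0, -1.741]
force: [0.7, 0.3, -1.1]
width: 0.0677
```

Request:
play_rows(targets=[[[0,0,0,0],[0,0,0,0],[0,0,-0.03,0],[0,0,-0.08,0],[0,0,-0.13,0]]])

```text
t: 9.6
eef_pos: [0.5833, 0.1442, 0.42]
ee_rot: [3.141, -0.001, -1.741]
force: [0.7, 0.6, 0.2]
width: 0.0879
```

Run:
```python
from h import *
from scipy.optimize import least_squares
np.set_printoptions(precision=4,suppress=True)
s=arm.get_state();print(s['t'],s['eef_pos'],s['ee_rot'],s['width'],s['force'])
im,d=cams.grab_frame('scene');C=cloud('scene',d);save('s5',im);np.savez('s5',im=im,d=d)
k=(np.hypot(C[...,0]-.584,C[...,1]-.147)<.022)&(d>0)&(C[...,2]>.107)&(C[...,2]<.2);S=C[k];print(len(S),'top z',np.percentile(S[:,2],[50,95,99]))
T=S[S[:,2]>.147];print('top centre',T.mean(0),len(T))
S=S[S[:,2]<.142]
print(least_squares(lambda q:np.hypot(S[:,0]-q[0],S[:,1]-q[1])-.012,[.584,.147],loss='soft_l1',f_scale=.001).x)
im,d=cams.grab_frame('top');np.savez('top5',im=im,d=d);C=cloud('top',d)
y=np.radians(-9.4);c=np.array([.598,.227]);Rz=np.array([[np.cos(y),-np.sin(y)],[np.sin(y),np.cos(y)]])
for n in('scene','top'):
    f=np.load(n+'.npz');H=np.load('C_'+n+'.npy').copy();H[...,:2]=(H[...,:2]-c)@Rz
    k=(abs(H[...,0]+.07)<.04)&(abs(H[...,1]-.04)<.05)&(H[...,2]>.138)&(f['d']>0)
    P=H[k];print(n,'handle heater-frame',P.mean(0),P.min(0),P.max(0),len(P))
```

```text
9.6 [0.5833 0.1442 0.42  ] [ 3.1412 -0.0005 -1.741 ] 0.0879305446690403 [0.6872 0.6142 0.2166]
297 top z [0.1355 0.1517 0.1522]
top centre [0.5868 0.1456 0.1505] 85
[0.5836 0.1449]
scene handle heater-frame [-0.0643  0.0374  0.1516] [-0.0785  0.0183  0.1383] [-0.0584  0.0548  0.159 ] 225
top handle heater-frame [-0.0699  0.0365  0.1535] [-0.0795  0.0194  0.1383] [-0.0592  0.0559  0.1596] 166
```

The sleeve is home and free: its top is at z = 0.150, as expected. Next is the handle. I'll keep the jaws along heater x and grip 17 mm to -y of the stem, so the tilting stem clears the fingers.

Request:
play_rows(targets=[[[-0.035,0.024,0,0],[-0.07,0.047,0,0],[-0.104,0.07,0,0],[-0.104,0.07,0.02,0],[-0.104,0.07,0.06,0]]])

```text
t: 10.32
eef_pos: [0.5322, 0.2597, 0.3595]
ee_rot: [-3.139, 0.003, -1.739]
force: [0.9, -0.0, -0.3]
width: 0.0875
```

Request:
play_rows(targets=[[[0,0,0.025,0],[0,0,0.04,0],[0,0,0.045,0],[0,0,0.045,0]]], grip=120, newtons=12)

```text
t: 10.82
eef_pos: [0.5323, 0.2588, 0.3141]
ee_rot: [-3.141, 0.0, -1.741]
force: [0.7, 0.8, 0.4]
width: 0.0532
```

Run:
```python
from h import *
np.set_printoptions(precision=4,suppress=True)
s=arm.get_state();print(s['t'],s['eef_pos'],s['ee_rot'],s['width'],s['force'])
im,d=cams.grab_frame('scene');q=project('scene',[.532,.262,.15])[0].astype(int);print(q)
save('s6',cv2.resize(im[q[1]-60:q[1]+60,q[0]-80:q[0]+80],None,fx=4.5,fy=4.5,interpolation=2))
```

```text
10.825 [0.5323 0.2588 0.3141] [-3.1412  0.0003 -1.741 ] 0.053170397032552864 [0.6952 0.7912 0.3917]
[406 202]
```

View pics/s6.png

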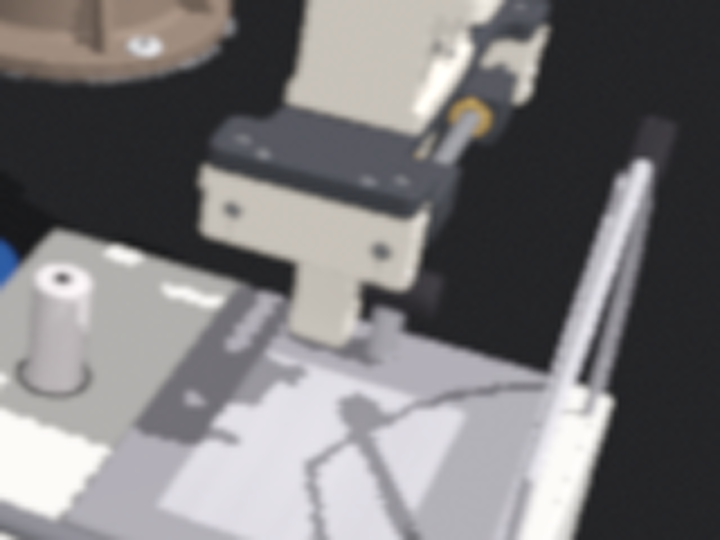

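The finger is beside the stem, at crop (330,310), with the stem clear at (388,330). The sleeve stands in the ringed well at (60,330). Closing on the barrel.

Request:
play_rows(targets=[[[0,0,0,0],[0,0,0,0],[0,0,0,0],[0,0,0,0],[0,0,0,0]]], grip=255, newtons=12)

```text
t: 11.5
eef_pos: [0.5321, 0.2587, 0.3138]
ee_rot: [-3.141, 0.0, -1.741]
force: [-2.0, -0.1, 2.6]
width: 0.0194
```

Request:
play_rows(targets=[[[0,0,0,0],[0,-0.0055,-0.0167,0],[0,-0.0127,-0.0328,0],[0,-0.0215,-0.0481,0],[0,-0.0215,-0.0481,0]]], newtons=30)

```text
t: 12.12
eef_pos: [0.5519, 0.2553, 0.3609]
ee_rot: [3.137, -0.0, -1.742]
force: [-10.0, 5.0, -1.8]
width: 0.0188
```

Request:
play_rows(targets=[[[0,-0.0102,-0.0144,0],[0,-0.0218,-0.0277,0],[0,-0.0347,-0.0397,0],[0,-0.0488,-0.0504,0],[0,-0.0488,-0.0504,0]]])

```text
t: 12.75
eef_pos: [0.5984, 0.2473, 0.415]
ee_rot: [3.136, 0.0, -1.74]
force: [-28.6, 5.7, 25.8]
width: 0.0189
```

```bash
cat > ang.py <<'E'
from h import *
import sys
np.set_printoptions(precision=4,suppress=True)
s=arm.get_state();print(s['t'],s['eef_pos'],s['ee_rot'],s['width'],s['force'])
y=np.radians(-9.4);c=np.array([.598,.2262]);Rz=np.array([[np.cos(y),-np.sin(y)],[np.sin(y),np.cos(y)]])
for n in('scene','top'):
    im,d=cams.grab_frame(n);C=cloud(n,d);H=C.copy();H[...,:2]=(C[...,:2]-c)@Rz
    save(n+sys.argv[1],im);np.savez(n+sys.argv[1],im=im,d=d,H=H)
    ok=d>0
    # lid top plane: -30<y<105 ; points r 40..190 from hinge within angle window, RANSAC line in xz
    def line(k,iters=400,tol=.002):
        P=H[k];x,z=P[:,0],P[:,2];best=None;rng=np.random.default_rng(0)
        for _ in range(iters):
            i,j=rng.integers(0,len(P),2)
            v=np.array([x[j]-x[i],z[j]-z[i]]);L=np.hypot(*v)
            if L<.03: continue
            e=abs((x-x[i])*v[1]-(z-z[i])*v[0])/L;m=e<tol
            if best is None or m.sum()>best.sum(): best=m
        u,sv,vt=np.linalg.svd(P[best][:,[0,2]]-P[best][:,[0,2]].mean(0),full_matrices=False)
        a=np.arctan(-vt[0,1]/vt[0,0]);mm=P[best].mean(0)
        return a,best.sum(),len(P),mm,P[best][:,0].min(),P[best][:,0].max()
    kl=ok&(H[...,1]>-.03)&(H[...,1]<.105)&(H[...,0]<.095)&(H[...,0]>-.11)&(H[...,2]>.105)&(H[...,2]<.25)
    print(n,'lid',line(kl))
    a=np.arctan2(H[...,2]-.107,.1-H[...,0]);r=np.hypot(H[...,2]-.107,.1-H[...,0])
    kp=ok&(H[...,1]>.108)&(H[...,1]<.128)&(r>.03)&(r<.18)&(a>.4)&(a<1.0)
    if kp.sum()>10: print(n,'pointer',line(kp))
E
python3 ang.py 7; python3 -c "
import cv2;a=cv2.imread('pics/scene7.png')[130:330,300:500];cv2.imwrite('pics/s7c.png',cv2.resize(a,None,fx=3,fy=3,interpolation=2))"
```

```text
12.75 [0.5984 0.2473 0.415 ] [ 3.1363  0.0002 -1.7395] 0.01886490152518731 [-28.5629   5.722   25.8018]
scene lid (np.float64(0.6687534514271388), np.int64(7167), 8126, array([0.0317, 0.0415, 0.1719]), np.float64(-0.04316098518656846), np.float64(0.09499689360719543))
scene pointer (np.float64(0.835915969268837), np.int64(121), 268, array([0.0348, 0.1147, 0.1857]), np.float64(-0.01813687057551349), np.float64(0.08314021015995463))
top lid (np.float64(0.6636494134624307), np.int64(1199), 1482, array([0.0221, 0.0011, 0.1779]), np.float64(-0.04461943194428262), np.float64(0.09498330106029962))
```

View pics/s7c.png

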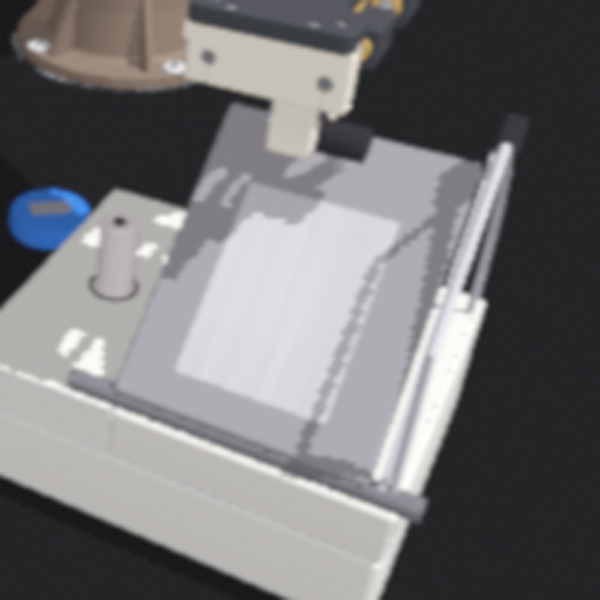

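The lid is at 0.67 and the pointer at about 0.83. The barrel has rolled roughly 5 mm down the pads, and the tool now carries about 38 N, so I'll ease the grip and let the pads slip back down.

Request:
play_rows(targets=[[[0,0.0015,0,0],[0,0.0015,0.001,0],[0,0.0015,0.002,0],[0,0.0015,0.002,0]]], newtons=14)

```text
t: 13.35
eef_pos: [0.5962, 0.2477, 0.4118]
ee_rot: [3.135, -0.0, -1.739]
force: [-26.8, 5.2, 23.1]
width: 0.0216
```

Request:
play_rows(targets=[[[0,0.0009,-0.0012,0],[0,0.0018,-0.0024,0],[0,0.0018,-0.0024,0]]])

```text
t: 13.72
eef_pos: [0.5954, 0.2479, 0.4127]
ee_rot: [3.136, -0.001, -1.74]
force: [-18.3, 4.1, 11.2]
width: 0.0193
```

```bash
python3 ang.py 8
python3 - <<'E'
from h import *
im,d=cams.grab_frame('wrist');p=np.array(arm.get_state()['eef_pos']);q=project('wrist',p-[0,0,.165])[0].astype(int);print(q)
a=im[160:370,180:380];b=cv2.imread('pics/scene8.png')[...,::-1][145:200,375:430]
o=np.zeros((400,800,3),np.uint8);a=cv2.resize(a,(381,400),interpolation=2);o[:,:381]=a;o[:,400:]=cv2.resize(b,(400,400),interpolation=2);save('p8',o)
E
```

```text
13.725 [0.5954 0.2479 0.4127] [ 3.1358 -0.0006 -1.7401] 0.01926503503738824 [-18.3173   4.1322  11.167 ]
scene lid (np.float64(0.6470850166835647), np.int64(7118), 8134, array([0.0303, 0.0415, 0.1703]), np.float64(-0.04571922137023589), np.float64(0.09499913549110961))
scene pointer (np.float64(0.8302709225048395), np.int64(112), 266, array([0.0318, 0.1148, 0.189 ]), np.float64(-0.017802732119856286), np.float64(0.08351654384304942))
top lid (np.float64(0.643823775017859), np.int64(1219), 1493, array([0.0217, 0.0004, 0.1758]), np.float64(-0.04684539413698313), np.float64(0.09495904093686984))
[273 272]
```

View pics/p8.png

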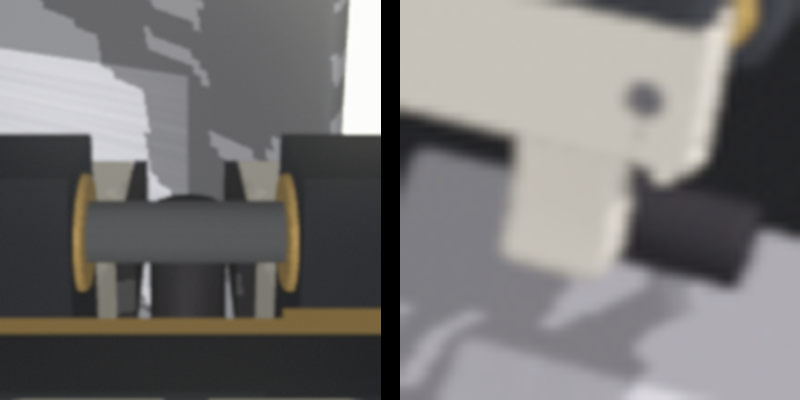

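Request:
play_rows(targets=[[[0,0.022,0.018,0],[0,0.039,0.04,0],[0,0.053,0.064,0],[0,0.0605,0.081,0],[0,0.067,0.095,0]]])

```text
t: 14.5
eef_pos: [0.5319, 0.2587, 0.3164]
ee_rot: [-3.142, -0.001, -1.741]
force: [5.6, -3.9, 8.7]
width: 0.0191
```

Request:
play_rows(targets=[[[0,0,0.001,0],[0,0,0.001,0]]])

```text
t: 14.75
eef_pos: [0.5321, 0.2585, 0.3168]
ee_rot: [3.141, -0.0, -1.741]
force: [-2.9, 0.0, 1.8]
width: 0.0195
```

Request:
play_rows(targets=[[[0,0,0,0],[0,0,0,0],[0.001,0,0,0],[0.001,0,0.004,0],[0.001,0,0.008,0]]], grip=150)

```text
t: 15.38
eef_pos: [0.5319, 0.2576, 0.3082]
ee_rot: [3.142, -0.0, -1.741]
force: [-0.8, -0.2, 0.6]
width: 0.0361
```

Request:
play_rows(targets=[[[0,0,0,0],[0,0,0,0],[0,0,0,0],[0,0,0,0]]], grip=255, newtons=20)

```text
t: 15.88
eef_pos: [0.532, 0.2577, 0.3086]
ee_rot: [-3.142, 0.0, -1.741]
force: [1.5, 1.0, -0.2]
width: 0.0189
```

Request:
play_rows(targets=[[[0,-0.0055,-0.0177,0],[0,-0.0127,-0.0348,0],[0,-0.0215,-0.0511,0],[0,-0.0317,-0.0665,0],[0,-0.0317,-0.0665,0]]])

```text
t: 16.5
eef_pos: [0.563, 0.2523, 0.3744]
ee_rot: [3.14, 0.0, -1.742]
force: [-2.2, 2.9, -6.4]
width: 0.0184
```

Request:
play_rows(targets=[[[0,-0.0116,-0.0143,0],[0,-0.0245,-0.0273,0],[0,-0.0386,-0.039,0],[0,-0.0386,-0.039,0]]])

```text
t: 17.0
eef_pos: [0.6004, 0.2461, 0.4128]
ee_rot: [3.138, -0.0, -1.741]
force: [-7.6, 4.6, -2.4]
width: 0.019
```

```bash
python3 ang.py 9
```

```text
17.0 [0.6004 0.2461 0.4128] [ 3.1385 -0.0003 -1.7415] 0.01904487138492092 [-7.6166  4.5982 -2.4323]
scene lid (np.float64(0.6878547421959379), np.int64(7158), 8127, array([0.0327, 0.0415, 0.1734]), np.float64(-0.041031449328379606), np.float64(0.09499736583173836))
scene pointer (np.float64(0.6809712580581897), np.int64(119), 271, array([0.0304, 0.1097, 0.1736]), np.float64(-0.03352014556924844), np.float64(0.08334430919721816))
top lid (np.float64(0.6818404537048399), np.int64(1144), 1410, array([0.0219, 0.0007, 0.181 ]), np.float64(-0.042415689218923185), np.float64(0.09497487603688089))ang.py:20: RuntimeWarning: divide by zero encountered in divide
  a=np.arctan(-vt[0,1]/vt[0,0]);mm=P[best].mean(0)
ang.py:20: RuntimeWarning: invalid value encountered in divide
  a=np.arctan(-vt[0,1]/vt[0,0]);mm=P[best].mean(0)
Traceback (most recent call last):
  File "ang.py", line 26, in <module>
    if kp.sum()>10: print(n,'pointer',line(kp))
                                      ~~~~^^^^
  File "ang.py", line 21, in line
    return a,best.sum(),len(P),mm,P[best][:,0].min(),P[best][:,0].max()
             ^^^^^^^^
AttributeError: 'NoneType' object has no attribute 'sum'
```

```bash
python3 - <<'E' 2>/dev/null
from h import *
np.set_printoptions(precision=4,suppress=True)
y=np.radians(-9.4);c=np.array([.598,.2262]);Rz=np.array([[np.cos(y),-np.sin(y)],[np.sin(y),np.cos(y)]])
for n,f in(('scene','scene'),('top','top'),('scene','scene8'),('top','top5')):
    q=np.load(f+'.npz');d=q['d'];H=cloud(n,d);H[...,:2]=(H[...,:2]-c)@Rz;g=q['im'].mean(2)
    a=np.arctan2(H[...,2]-.107,.1-H[...,0]);r=np.hypot(H[...,2]-.107,.1-H[...,0])
    for lo in(.111,.113):
        k=(d>0)&(H[...,1]>lo)&(H[...,1]<.1185)&(r>.04)&(r<.19)&(abs(a-.83)<.1)
        P=H[k][:,[0,2]]
        if len(P)<15: print(f,len(P)); continue
        l=cv2.fitLine(P.astype(np.float32),cv2.DIST_HUBER,0,.001,.001).ravel();print(f,lo,len(P),'slope',np.arctan(-l[1]/l[0]),'median a',np.median(a[k]))
    # dark tab: dark points near the tip
    k=(d>0)&(g<70)&(r>.17)&(r<.225)&(H[...,1]>.09)&(H[...,1]<.15)&(H[...,2]>.17)
    if k.sum(): print('  tab',k.sum(),H[k].mean(0),'a',np.median(a[k]),np.percentile(r[k],[5,95]))
for th in(.75,.79,.83,.87):
    h=np.array([.1-.197*np.cos(th),.118,.107+.197*np.sin(th)]);w=np.r_[c+Rz@h[:2],h[2]]
    print(th,project('scene',w)[0],project('top',w)[0])
E
```

```text
scene 0.111 112 slope 0.8389438 median a 0.8709754126592086
scene 0.113 112 slope 0.8389438 median a 0.8709754126592086
  tab 90 [-0.0297  0.1202  0.2597] a 0.8687874357226846 [0.1914 0.2077]
top 0.111 149 slope 0.8244692 median a 0.8535305953721144
top 0.113 149 slope 0.8244692 median a 0.8535305953721144
  tab 86 [-0.0326  0.1196  0.2575] a 0.8570830465497017 [0.1894 0.2082]
scene8 0.111 107 slope 0.8334874 median a 0.8680382720432804
scene8 0.113 107 slope 0.8334874 median a 0.8680382720432804
  tab 90 [-0.0297  0.1202  0.2597] a 0.8688192272128847 [0.1911 0.2074]
top5 0
top5 0
0.75 [467.5344 178.9776] [112.251  194.3405]
0.79 [467.7383 177.3559] [111.9238 191.1224]
0.83 [467.8838 175.881 ] [111.6587 187.7764]
0.87 [467.9686 174.56  ] [111.4576 184.309 ]
```

Request:
play_rows(targets=[[[0,-0.0075,-0.0055,0],[0,-0.015,-0.0105,0],[0,-0.0225,-0.015,0],[0,-0.0225,-0.015,0]]])

```text
t: 17.6
eef_pos: [0.6219, 0.2426, 0.4272]
ee_rot: [3.137, -0.001, -1.741]
force: [-7.5, 3.5, -3.2]
width: 0.0189
```

```bash
sed -i 's/if kp.sum()>10: .*/pass/' ang.py; python3 ang.py 10; python3 -c "
import cv2;a=cv2.imread('pics/scene10.png')[110:330,300:500];cv2.imwrite('pics/s10c.png',cv2.resize(a,None,fx=2.7,fy=2.7,interpolation=2))"
```

```text
17.6 [0.6219 0.2426 0.4272] [ 3.1374 -0.0007 -1.741 ] 0.018931298791362856 [-7.5236  3.5395 -3.1816]
scene lid (np.float64(0.8313508504611435), np.int64(7326), 8083, array([0.0423, 0.0423, 0.1838]), np.float64(-0.019956532965849542), np.float64(0.09496993152954568))
top lid (np.float64(0.8246059183229881), np.int64(1053), 1285, array([0.0305, 0.0062, 0.1958]), np.float64(-0.02250799008126689), np.float64(0.09496309590065258))
```

View pics/s10c.png

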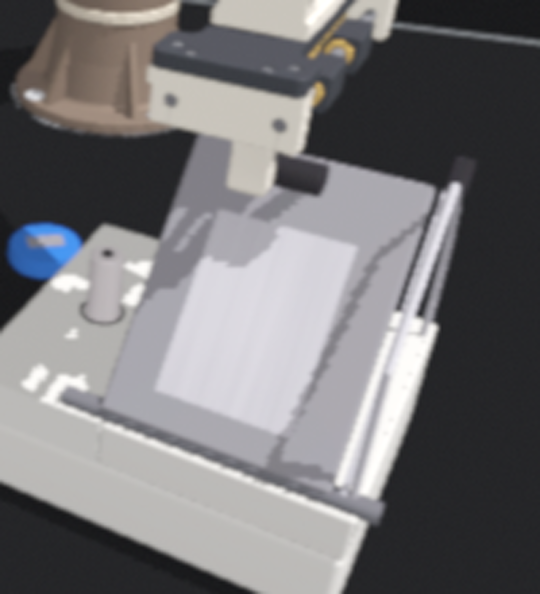

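The lid reads 0.831 (scene) and 0.825 (top), against 0.834–0.839 and 0.824 for the pointer. Its tab is still at scene pixel (472,173), so it hasn't moved. I'll hold briefly to check for drift.

Request:
play_rows(targets=[[[0,0,0,0],[0,0,0,0],[0,0,0,0],[0,0,0,0],[0,0,0,0]]], newtons=25)

```text
t: 18.32
eef_pos: [0.6215, 0.2427, 0.427]
ee_rot: [3.137, -0.001, -1.741]
force: [-7.2, 3.8, -3.7]
width: 0.0182
```

```bash
python3 ang.py 11 && python3 -c "
from station import job_done; print(job_done())"
```

```text
18.325 [0.6215 0.2427 0.427 ] [ 3.1372 -0.0008 -1.7406] 0.018159904230704266 [-7.1532  3.7806 -3.7423]
scene lid (np.float64(0.8275074683959006), np.int64(7359), 8103, array([0.0417, 0.0421, 0.1842]), np.float64(-0.020900091703151994), np.float64(0.09499415301006633))
top lid (np.float64(0.8223976026429934), np.int64(1063), 1297, array([0.0304, 0.0064, 0.1955]), np.float64(-0.023034676860970625), np.float64(0.09480635223792873))
the job is handed in; nothing more can be done
None
```

I stood the 24 mm sleeve fully home in the well and let go of it. I then lifted the lid to the pointer's angle and handed the job in at about 18 s, still holding the lid there.

**Sleeve:** its top is at z = 0.150 m, which leaves 50 mm proud as it should. I felt the floor of the well at the predicted height before opening the gripper.

**Lid angle:** in the last check, after a 0.6 s hold, the lid was about half a degree below the pointer at most.

| Camera | Lid (rad) | Pointer slope fit (rad) |
|---|---|---|
| Scene | 0.828 | 0.834–0.839 |
| Top | 0.822 | 0.824 |

A rougher estimate from the pointer's tab read higher, at 0.86–0.87. I put that down to the visible upper edge and frame offset, because the pointer's stated maximum is 0.85.

**First lift:** on my first try the barrel rolled down the pads and the wrist force reached about 38 N. I lowered the lid, gripped the barrel deeper and lifted again, which kept the force at about 9 N.

**Other items:** the pointer's tab was at the same pixel before and after. I never touched the other sleeves, timer, vial or beaker, but I didn't measure their positions again at the end.

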